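# Seat a ruler compass in its calibration cradle and hold it against the fence

### The job

Pick up the blue ruler compass and slide it, long ruler end first, into the slot of the aluminium cradle, under both lips, until its nose is fully home against the brass fence. Then keep pushing it diagonally, both forward against the fence and down onto the bed with a firm push of about 10 N each way (do not ram or crush it), and finish while still holding it like that: do not let go or back off. Leave the bezels, the tripod knob and the mallet where they are.

Things in the scene. Friction and masses are not known exactly. Their poses are not given: they have to be found in the camera images.
- compass: Blue acrylic ruler compass, 80 to 150 g: flat slab 125 x 62 x 6 mm with a round black housing, diameter 40, rising 14 above the slab. Origin: on the underside, below the housing's centre. +x: along the slab to the long ruler end (nose, 75 away, pale arrow); short end at x=-50; z up. Gripped with one finger before and one behind the housing (closing along x), it passes between the cradle's lips.
- compass_nose (a point): Middle of the lower edge of the compass's nose (75 mm ahead of the compass's origin, at the underside).
- cradle: Fixed aluminium cradle (all in mm). Origin at table height; +x along the slot from mouth to fence. Rails x=-30 to 60, slot 64.5 wide; each has a lip overhanging the slot by 7, underside 8.5 and top 13.5 above the bed, 50.5 open between the lips. Before them lipless guides flare the mouth to about 79 wide at x=-55. Compass home: its origin at x=-15, y=0, z=12.
- bed: The cradle's bed plate, rigid and fixed; same origin and axes as the cradle. 12 mm thick (top at z=12 mm), 100 wide, from x=-100 to x=90 mm.
- fence: Brass cam-lock block, slid shut across the slot's end and fixed there: the fence. Rigid, 82 mm wide, 20 high, 24 thick, with a cam disc and a bar on top (31 high in all). Origin: in the middle of its face towards the mouth, at bed-top height; +x points away from the mouth (same axes as the cradle), z up.
- bezel_a: Grey cast aluminium bezel ring, outer diameter 56 mm, 9 high, flat on the table beyond the middle. Leave alone. Origin: centre of underside.
- bezel_b: The same kind of bezel ring, at the left. Leave alone.
- tripod_knob: Stainless knob standing on its head, diameter 38 mm, 38 high with the stud. Leave alone. Origin: centre of underside.
- mallet: Round beech mallet on its face: head diameter 70 mm, 60 high, origin at the centre of its underside; handle 20 thick runs 180 out along -x from the origin, 30 above the table. Leave alone.
Things that resemble listed ones, but are neither listed nor needed, are in the scene too. Of the things like the cradle, leave any that is black; of the rest the smaller one is meant.

How it is judged (in metres and radians):
On the way:
1. the compass's nose has entered the slot under the lips, lying flat in line with it (y of compass_nose in the frame of fence between -0.004 and 0.004 m and z of compass_nose in the frame of fence between -0.0025 and 0.004 m and angle between the x axis of compass and the x axis of cradle, either way round below 0.06 rad and x of compass_nose in the frame of fence between -0.078 and 0.003 m), for 0.1 s.
At the end, for the whole second after the job is handed in: Compass flat in the slot (tilt under 0.04, in line within 0.06 rad, 4 mm sideways), nose within 3 mm of the fence, underside within 2 mm of the bed, at rest; through the last second the fingers press it: over 4 N on the fence and over 4.5 N on the bed (y of compass_nose in the frame of fence between -0.004 and 0.004 m and z of compass_nose in the frame of fence between -0.0025 and 0.004 m and angle between the x axis of compass and the x axis of cradle, either way round below 0.06 rad and x of compass_nose in the frame of fence between -0.003 and 0.003 m and z of compass_nose in the frame of fence between -0.0025 and 0.002 m and angle between compass's own z axis and vertical below 0.04 rad and contact force between compass and fence above 4 N and contact force between compass and bed above 4.5 N and contact force between the fingers and compass above 3 N and linear speed of compass below 0.01 m/s); the arm keeps its last pose, push and grip.
It fails at once if the compass is rammed or crushed: over 60 N on the fence or the bed (contact force between compass and fence above 60 N or contact force between compass and bed above 60 N).
It fails at once if a bezel, the tripod knob or the mallet is moved more than 20 mm (distance of any of bezel_a, bezel_b, tripod_knob, mallet from where it was at the start of the episode above 0.02 m).
It also fails if it takes over 45 s, if anything falls off the work surface, if the arm or the gripper's body presses on something with over 40 N, if the wrist force passes 120 N, or if a joint passes its speed limit or range.

### The arm

A 6-joint arm with a two-finger parallel gripper is mounted at the origin on the work surface. World frame = base frame: x ahead of the robot, y to its left, z up, the work surface at z = 0. Lengths are in m, angles in degrees, forces in N, time in s.
With the tool pointing down it reaches from about 0.35 to 0.875 m from the base axis. Payload 4.2 kg.
Tool frame: the origin (TCP) lies midway between the tips of the shut fingers; the grasp point (between the pads) lies 19 mm behind it; z points along the fingers, y is the line along which they close (so a half turn about z gives the same grasp; the last joint's range is limited). The gripper opens to 87 mm and grips with 3 to 60 N. Pads are 19 mm wide; open, the fingers measure 117 mm over their backs; the gripper's body (75 mm by 190 mm) begins 51 mm behind the grasp point.
Start: joints at [83.113, 22.042, 0.453, 0, -68.411, -14.817], TCP at [0.231, 0.581, 0.223] pointing down, gripper open.
Joint ranges: [-179.83, 179.83], [-69.29, 118.12], [-61.27, 80.66], [-181.25, 117.63], [-171.15, -9.14], [-177.46, 177.46]. Speed limits (degrees/s): [159.86, 159.86, 180, 180, 180, 180].

### API

Orientations are given as [roll, pitch, yaw] about the fixed x, y, z axes, in that order (R = Rz(yaw) Ry(pitch) Rx(roll)).
In Python, from workcell import env gives the robot as it stands. The module is installed in compiled form; this text tells all that it offers. Calls block until the motion is done:
- env.goto(position, orientation): joint-space move of the TCP to a pose.
- env.move_straight(position, rotation=None, rate=0.15, force_limit=None): straight line of the TCP; rotation=None keeps the orientation; rate is the mean speed in m/s. With force_limit (N) it stops when the force on the tool has changed by that much, and returns True; else False.
- env.set_joints(angles): joint-space move.
- env.gripper_to(opening, grasp_force=None): opening from 0.0 (shut) to 1.0 (fully open); grasp_force is the grip in N (None keeps the last); returns when the fingers have stopped.
- env.dwell(seconds).
- env.inverse_kinematics(position, orientation): joint angles nearest the present ones, or None.
- env.read_state(): the state.
- env.grab_frame(name): name is "scene" or "top"; returns a dict with "image" (384x512x3 uint8, blue, green, red), "fx", "fy", "cx", "cy" (pixels), "position" and "orientation" of the camera in the world. Camera axes: x right, y up, looking along -z (the intrinsics and any distortion apply to the point x, -y, -z); pixel columns grow to the right and rows downward; lengths in m; the calibration is good to about 2 mm. A picture is of the moment at which its call begins. There is no depth.
A pose or a line that the arm cannot do raises env.Unreachable and nothing moves.
- env.close_job(): hands the job in; it is judged then, once.
Trained networks look in a picture, given as the dict that the camera call returned (one of the last four; its "shot" number tells which), for a name from the list of things; names that differ only in an ending like _2 or _b are one class to them, and where a whole thing is asked for, a point or a joint stands for the part that bears it (a point fixed in the world has none). Each returns a list of dicts, best first, with "score" (0 to 1); they miss things now and then, are a little off and sometimes report something else, mostly with a low value. They report only what shows in the picture. A call takes as long as a camera call. They do not tell look-alikes from the thing itself.
- env.search_frame(picture, thing): "xyz" ([x, y, z] in m, in world coordinates, good to about 4 mm: the middle of the surface that is visible of it).
- env.trace(picture, thing): "mask" (384x512 bool, what is visible of it).
The state is a dict: "clock": time; "joint_positions": joint angles; "qvel": joint speeds; "joint_torque": joint torques, N m; "position": TCP position; "tool_rot": TCP orientation; "force": force on the tool from outside, world axes, zero at the start; "wrist_torque": the same for the moment, N m; "opening": opening from 0.0 (shut) to 1.0 (fully open); "finger_force": force on a finger pad.
Only numpy, scipy, OpenCV 4.12 (cv2) and the standard library are available. Lean on these libraries where they do the work, as an engineer would, in place of code of your own. Each camera call takes 0.05 s, during which the arm holds its last target. There are 200 camera calls.

## Working session

There is one attempt and no reset: what is moved stays moved. The work goes in short steps, each a Python script; the robot and the scene stay as the last script left them, time stands still between calls to the robot, and variables do not carry over. Pictures are saved under pics/ and viewed, at most 10 in all, crops included, and the job is handed in when it is done.

```bash
mkdir -p pics; python3 - <<'E'
from workcell import env
import cv2,numpy as np
for n in ("scene","top"):
    f=env.grab_frame(n); cv2.imwrite(f"pics/{n}0.png",f["image"])
    print(n,{k:v for k,v in f.items() if k!="image"})
    for t in ("compass","cradle","fence","bezel_a","tripod_knob","mallet"):
        print(t,[(np.round(d["xyz"],3).tolist(),round(d["score"],2)) for d in env.search_frame(f,t)])
print(env.read_state())
E
python3 -c "
import cv2
cv2.imwrite('pics/both0.png',cv2.resize(cv2.vconcat([cv2.imread('pics/scene0.png'),cv2.imread('pics/top0.png')]),None,fx=.78,fy=.78))"
```

```text
scene {'fx': 468.06641816948115, 'fy': 468.06641816948115, 'cx': 255.47669899723795, 'cy': 188.4311082783864, 'position': array([ 0.91632758, -0.63432528,  1.04483063]), 'orientation': array([37.09124673, -0.88930173, 36.41331098]), 'shot': 1}
compass [([0.534, -0.395, 0.055], 0.69), ([0.598, 0.135, 0.006], 0.59), ([0.451, 0.354, 0.009], 0.52)]
cradle [([0.202, -0.355, 0.013], 0.89), ([0.595, -0.132, 0.013], 0.82), ([0.785, -0.321, 0.009], 0.72)]
fence [([0.29, -0.392, 0.043], 0.93), ([0.665, -0.141, 0.035], 0.85), ([0.867, -0.315, 0.035], 0.84)]
bezel_a [([0.7, 0.0, 0.011], 0.5)]
tripod_knob [([0.453, 0.003, 0.017], 0.56)]
mallet [([0.532, -0.397, 0.057], 0.83)]
top {'fx': 394.28878974700154, 'fy': 394.28878974700154, 'cx': 256.321604611767, 'cy': 193.98754783139705, 'position': array([0.41982614, 0.00320544, 1.08282366]), 'orientation': array([  3.98046483,   0.11263192, -90.47617982]), 'shot': 2}
compass [([0.596, 0.14, 0.006], 0.95), ([0.588, -0.12, 0.014], 0.71)]
cradle [([0.587, -0.122, 0.014], 0.92), ([0.189, -0.351, 0.018], 0.86), ([0.522, -0.388, 0.047], 0.72)]
fence [([0.28
[... 255 characters left out ...]
.045], 0.76)]
{'clock': 0.7, 'joint_positions': array([ 8.31119475e+01,  2.20403633e+01,  4.51225409e-01,  3.16246473e-04,
       -6.84116512e+01, -1.48182569e+01]), 'qvel': array([ 0.16677048,  0.03850189,  0.00106608, -0.03948229, -0.02707395,
        0.00088161]), 'joint_torque': array([ 1.11683969e-04, -3.90323746e+01,  1.87586385e+01,  4.22329009e+00,
        1.55722996e-02, -2.74056191e-05]), 'position': array([0.23110852, 0.58066366, 0.22255519]), 'tool_rot': array([ 1.79999312e+02, -4.86069430e-04, -2.17061930e+01]), 'force': array([ 0.24310542, -0.48053356,  0.18230609]), 'wrist_torque': array([0.03398702, 0.02452521, 0.00278049]), 'finger_force': 0.0, 'opening': 0.9986042412179443}
```

View pics/both0.png

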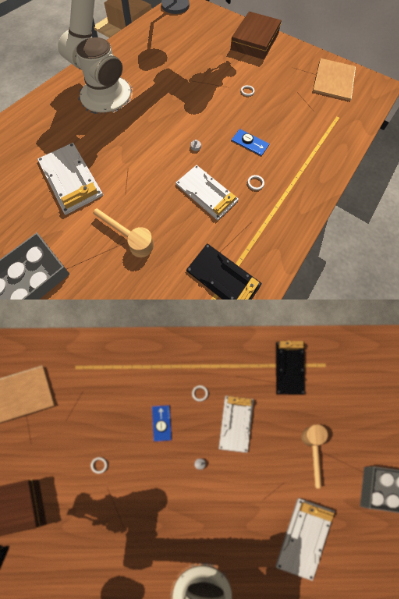

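Cradle candidates, in full-size top-image pixels: black one (373,88), to be left alone; silver (304,159); silver (392,308). The task wants the smaller silver one, which looks like (304,159). I'll confirm that with a crop and measurements.

```bash
cat > h.py <<'E'
import numpy as np,cv2
from scipy.spatial.transform import Rotation as R
def proj(f,P):
    p=(np.atleast_2d(P)-f["position"])@R.from_euler("xyz",f["orientation"],degrees=True).as_matrix()
    return np.c_[f["cx"]-f["fx"]*p[:,0]/p[:,2], f["cy"]+f["fy"]*p[:,1]/p[:,2]]
def back(f,uv,z):
    uv=np.atleast_2d(uv).astype(float)
    d=np.c_[(uv[:,0]-f["cx"])/f["fx"],-(uv[:,1]-f["cy"])/f["fy"],-np.ones(len(uv))]@R.from_euler("xyz",f["orientation"],degrees=True).as_matrix().T
    return f["position"]+d*((z-f["position"][2])/d[:,2])[:,None]
def tri(f,a,g,b):
    o=[f["position"],g["position"]];d=[back(f,a,0)[0]-o[0],back(g,b,0)[0]-o[1]]
    A=np.zeros((3,3));c=np.zeros(3)
    for oi,di in zip(o,d):
        di=di/np.linalg.norm(di);M=np.eye(3)-np.outer(di,di);A+=M;c+=M@oi
    return np.linalg.solve(A,c)
E
python3 - <<'E'
from workcell import env
from h import *
import pickle
F={n:env.grab_frame(n) for n in ("scene","top")}
pickle.dump(F,open("F.pkl","wb"))
for n,f in F.items():
    for t in ("cradle","compass","fence"):
        for d in env.trace(f,t)[:4]:
            m=d["mask"].astype(np.uint8);c=max(cv2.findContours(m,0,2)[0],key=cv2.contourArea)
            r=cv2.minAreaRect(c);b=back(f,cv2.boxPoints(r),.012)
            print(n,t,round(d["score"],2),np.round(r[0]),"size",np.round([np.linalg.norm(b[0]-b[1]),np.linalg.norm(b[1]-b[2])],3))
    hsv=cv2.cvtColor(f["image"],cv2.COLOR_BGR2HSV)
    m=cv2.inRange(hsv,(100,120,60),(130,255,255));c=max(cv2.findContours(m,0,2)[0],key=cv2.contourArea)
    r=cv2.minAreaRect(c);print(n,"blue",r,np.round(back(f,cv2.boxPoints(r),.006),4).tolist())
T=F["top"]["image"];S=F["scene"]["image"]
def crop(I,u,v,w,h,k): return cv2.resize(I[v:v+h,u:u+w],None,fx=k,fy=k,interpolation=cv2.INTER_CUBIC)
a=crop(T,270,110,80,90,5);b=crop(T,345,250,80,90,2.2);c=crop(S,220,205,90,80,4.4);
o=np.zeros((600,800,3),np.uint8)
o[:450,:400]=crop(T,275,115,80,90,5);o[:352,400:796]=crop(S,220,205,90,80,4.4)
b=crop(T,345,250,80,90,2.6);o[360:360+b.shape[0],400:400+b.shape[1]]=b
b=crop(T,180,125,50,70,3.2);o[360:360+b.shape[0],620:620+b.shape[1]]=b
cv2.imwrite("pics/crop1.png",o)
E
```

```text
scene cradle 0.95 [287. 356.] size [0.107 0.196]
scene cradle 0.89 [265. 245.] size [0.111 0.205]
scene cradle 0.62 [ 90. 227.] size [0.145 0.267]
scene compass 0.8 [321. 182.] size [0.065 0.127]
scene fence 0.91 [102. 250.] size [0.108 0.048]
scene fence 0.9 [287. 261.] size [0.088 0.03 ]
scene fence 0.9 [319. 372.] size [0.072 0.026]
scene blue ((320.4000244140625, 181.70001220703125), (45.16857147216797, 17.8885440826416), 26.56505012512207) [[0.5363, 0.102, 0.006], [0.5223, 0.1655, 0.006], [0.6534, 0.1718, 0.006], [0.6637, 0.1101, 0.006]]
top cradle 0.9 [303. 159.] size [0.191 0.103]
top cradle 0.75 [372.  87.] size [0.103 0.198]
top cradle 0.64 [391. 307.] size [0.253 0.139]
top cradle 0.29 [302. 159.] size [0.191 0.106]
top compass 0.97 [207. 158.] size [0.062 0.124]
top fence 0.65 [405. 272.] size [0.036 0.12 ]
top fence 0.62 [372.  58.] size [0.086 0.034]
top fence 0.54 [306. 130.] size [0.027 0.081]
top blue ((206.81861877441406, 158.27877807617188), (43.23735046386719, 21.68519401550293), 86.18592071533203) [[0.653, 0.1742, 0.006], [0.6566, 0.1144, 0.006], [0.5365, 0.1066, 0.006], [0.5331, 0.166, 0.006]]
```

View pics/crop1.png

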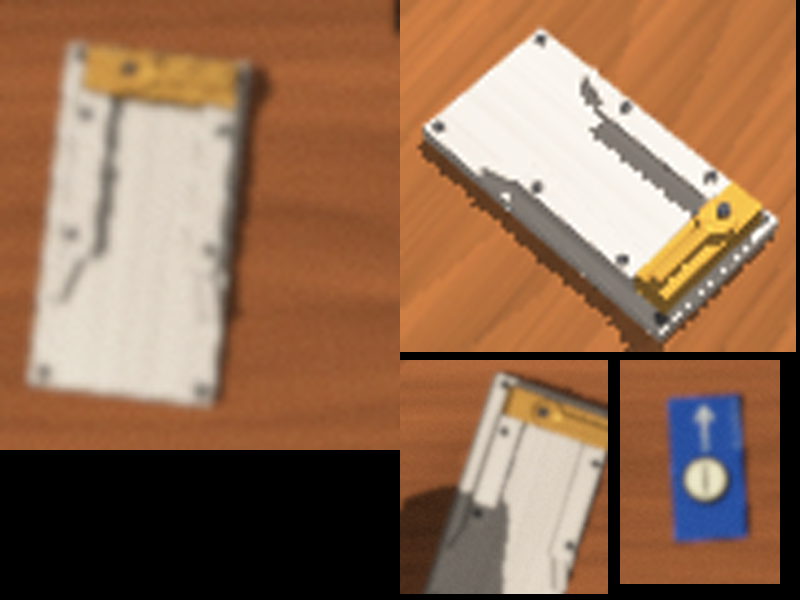

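The crop confirms that top (304,159) is the meant cradle. It measures 191x103 mm, while the other silver one (392,308) is 253x139 mm. The fence is at the image top (+x world), and the compass arrow also points up, at top (207,158). Next I fit the poses from both views.

```bash
cat > fit.py <<'E'
from h import *
from scipy.optimize import minimize
def box(x0,x1,y0,y1,z0,z1): return np.array([[x,y,z] for x in(x0,x1) for y in(y0,y1) for z in(z0,z1)])/1000
COMP=[box(-50,75,-31,31,0,6)]
CRAD=[box(-100,90,-50,50,0,12)]
def rend(f,M,p):
    T=R.from_euler("z",p[3]).as_matrix();m=np.zeros((384,512),np.uint8)
    m=np.zeros((384*4,512*4),np.uint8)
    for b in M:
        uv=proj(f,b@T.T+np.array(p[:3]));h=cv2.convexHull(np.round((uv*4+1.5)*16).astype(np.int32))
        cv2.fillConvexPoly(m,h,255,shift=4)
    return cv2.resize(m,(512,384),interpolation=cv2.INTER_AREA)/255.
def fit(fm,M,p0,free):
    s=np.array([.004,.004,.004,.06])[free]
    def cost(q):
        p=np.array(p0,float);p[free]+=q*s
        return sum(np.abs(rend(f,M,p)-m).sum() for f,m in fm)
    r=minimize(cost,np.zeros(len(free)),method="Nelder-Mead",options=dict(initial_simplex=np.vstack([np.zeros(len(free)),np.eye(len(free))])-.3))
    p=np.array(p0,float);p[free]+=r.x*s;return p,r.fun
def blue(f):
    m=cv2.inRange(cv2.cvtColor(f["image"],cv2.COLOR_BGR2HSV),(100,120,60),(130,255,255))
    c=max(cv2.findContours(m,0,2)[0],key=cv2.contourArea);o=np.zeros_like(m);cv2.fillPoly(o,[cv2.convexHull(c)],1);return o.astype(float)
E
python3 - <<'E'
from workcell import env
from fit import *
F={n:env.grab_frame(n) for n in("top","scene")}
fm={};cm={}
for n,f in F.items():
    cm[n]=(f,blue(f))
    ds=env.trace(f,"cradle");c=proj(f,[.585,-.125,.012])[0].astype(int)
    m=next(d["mask"] for d in ds if d["mask"][c[1]-6:c[1]+6,c[0]-6:c[0]+6].any())
    h=cv2.convexHull(max(cv2.findContours(m.astype(np.uint8),0,2)[0],key=cv2.contourArea));o=np.zeros((384,512),np.uint8);cv2.fillPoly(o,[h],1)
    fm[n]=(f,o.astype(float))
    k=max(env.trace(f,"compass"),key=lambda d:d["score"])
for nm,D,M,p0 in(("compass",cm,COMP,[.585,.139,0,.065]),("cradle",fm,CRAD+[box(60,84,-41,41,12,32),box(-30,60,32,46,12,25.5)-[0,0,0],box(-30,60,-46,-32,12,25.5)],[.59,-.125,0,-.1])):
    for k,v in(("top",["top"]),("scene",["scene"]),("both",["top","scene"])):
        fr=[0,1,3] if k!="both" else [0,1,2,3]
        p,c=fit([D[x] for x in v],M,p0,fr);print(nm,k,np.round(p,4),round(np.degrees(p[3]),2),round(c,1))
# housing top (light cap) centre triangulated
uv={}
for n,f in F.items():
    hsv=cv2.cvtColor(f["image"],cv2.COLOR_BGR2HSV);m=cv2.inRange(hsv,(0,0,150),(179,90,255))
    c=proj(f,[.585,.139,.02])[0].astype(int);w=np.zeros_like(m);w[c[1]-9:c[1]+9,c[0]-9:c[0]+9]=1;m=m*w
    nl,l,st,ce=cv2.connectedComponentsWithStats(m);i=1+np.argmax(st[1:,4]);uv[n]=ce[i];print(n,ce[i],st[i])
print("cap",tri(F["top"],uv["top"],F["scene"],uv["scene"]),back(F["top"],uv["top"],.02))
for y in(-86,94):print(env.inverse_kinematics([.585,.139,.1],[180,0,y]),env.inverse_kinematics([.52,-.12,.1],[180,0,y-10]))
E
```

```text
compass top [0.5825 0.14   0.     0.0465] 2.66 85.1
compass scene [0.5817 0.1391 0.     0.0477] 2.73 44.7
compass both [ 0.5809  0.1402 -0.002   0.0525] 3.01 125.3
cradle top [ 0.5956 -0.1243  0.     -0.1297] -7.43 117.5
cradle scene [ 0.5928 -0.1249  0.     -0.1331] -7.63 88.3
cradle both [ 0.5945 -0.125   0.0007 -0.1336] -7.65 232.0
top [206.13934426 161.71311475] [200 156  13  12 122]
scene [317.40909091 176.02272727] [312 172  12   9  88]
cap [0.5823404  0.13993797 0.01930769] [[0.58288769 0.14035168 0.02      ]]
[ 28.77832545  26.11075157 -12.18307596   0.         -51.70617247
 -24.77832545] [  4.42922903  20.40414324 -21.84402831   0.         -47.75182845
 -10.42922903]
[ 28.77832545  26.11075157 -12.18307596   0.         -51.70617247
 155.22167455] [  4.42922903  20.40414324 -21.84402831   0.         -47.75182845
 169.57077097]
```

```bash
python3 - <<'E'
from workcell import env
from fit import *
x,y,a=.582,.140,2.9; O=[180,0,a-90]
def st(t):
    s=env.read_state();print(t,round(s["clock"],2),np.round(s["position"],4),np.round(s["force"],1),round(s["opening"],3),s["finger_force"])
env.goto([x,y,.10],O);env.gripper_to(1.0);st("above")
env.move_straight([x,y,.02],rate=.15)
print(env.move_straight([x,y,.0068],rate=.03,force_limit=3));st("down")
env.gripper_to(0.0,grasp_force=30);st("grip")
env.move_straight([x,y,.07],rate=.1);st("lift")
o=[]
for n in("top","scene"):
    f=env.grab_frame(n);c=proj(f,[x,y,.06])[0].astype(int)
    o.append(cv2.resize(f["image"][c[1]-45:c[1]+45,c[0]-45:c[0]+45],(400,400),interpolation=cv2.INTER_CUBIC))
cv2.imwrite("pics/lift.png",cv2.hconcat(o))
E
```

```text
above 3.69 [0.5819 0.1408 0.1001] [ 0.4  0.8 -0. ] 1.002 0.0
True
down 4.87 [0.5817 0.1399 0.0065] [-1.  -0.1  4.1] 1.0 2.133470822009258
grip 5.72 [0.5818 0.14   0.0065] [-0.5  0.4  6.3] 0.446 30.696757336263545
lift 6.52 [0.5812 0.1397 0.0691] [-0.  -0.3 -1.4] 0.447 30.24377455991271
```

View pics/lift.png

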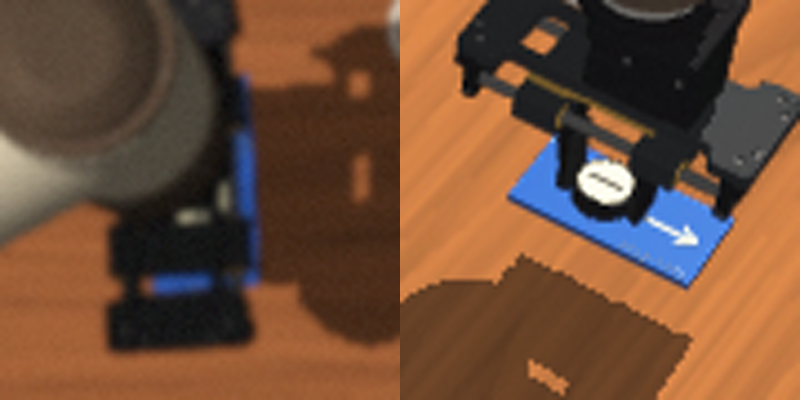

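The top view is mostly hidden by the arm. The scene view shows the compass held flat, fingers before and behind the housing, arrow forward. Next I carry it to the mouth and check it there.

```bash
cat > c.py <<'E'
from workcell import env
from fit import *
C=np.array([.5945,-.1247]);A=-7.55;u=np.array([np.cos(np.radians(A)),np.sin(np.radians(A))]);v=np.array([-u[1],u[0]])
def P(s,z,l=0.): return [*(C+s*u+l*v),z]
def st(t):
    s=env.read_state();p=s["position"];f=s["force"]
    print(t,round(s["clock"],2),"s,l,z mm",np.round([(p[:2]-C)@u*1e3,(p[:2]-C)@v*1e3,p[2]*1e3],1),"yaw",np.round(s["tool_rot"],1),"F along,lat,z",np.round([f[:2]@u,f[:2]@v,f[2]],1),round(s["opening"],3),round(s["finger_force"],1))
E
python3 - <<'E'
from c import *
p=env.read_state()["position"]
env.move_straight([p[0],p[1],.115],rate=.15)
env.goto(P(-.14,.115),[180,0,A-90]);env.move_straight(P(-.14,.024),rate=.12);env.dwell(.2);st("mouth")
f=env.grab_frame("scene");m=blue(f)
q,c=fit([(f,m)],COMP,[*P(-.14,.0175),np.radians(A)],[0,1,3]);print(q,c,"rel s,l",(q[:2]-C)@u,(q[:2]-C)@v,"yaw",np.degrees(q[3]))
c=proj(f,P(-.06,.02))[0].astype(int)
T=f["image"].copy();T=cv2.resize(T,None,fx=4,fy=4,interpolation=cv2.INTER_CUBIC)
for M,pp in((COMP,q),(CRAD,[*C,0,np.radians(A)])):
    Rm=R.from_euler("z",pp[3]).as_matrix()
    for b in M:
        h=cv2.convexHull(np.round(proj(f,b@Rm.T+np.array(pp[:3]))*4+1.5).astype(np.int32));cv2.polylines(T,[h],True,(0,0,255),1)
c*=4;cv2.imwrite("pics/mouth.png",T[c[1]-280:c[1]+280,c[0]-360:c[0]+360])
E
```

```text
mouth 9.24 s,l,z mm [-139.5    0.2   24.7] yaw [-179.9    0.   -97.5] F along,lat,z [-0.1  0.3 -2.2] 0.447 30.3
[ 0.4553594  -0.10749904  0.0175     -0.12838347] 206.13725490196077 rel s,l -0.140194390677729 -0.0012300320791902638 yaw -7.355830969427887
```

View pics/mouth.png

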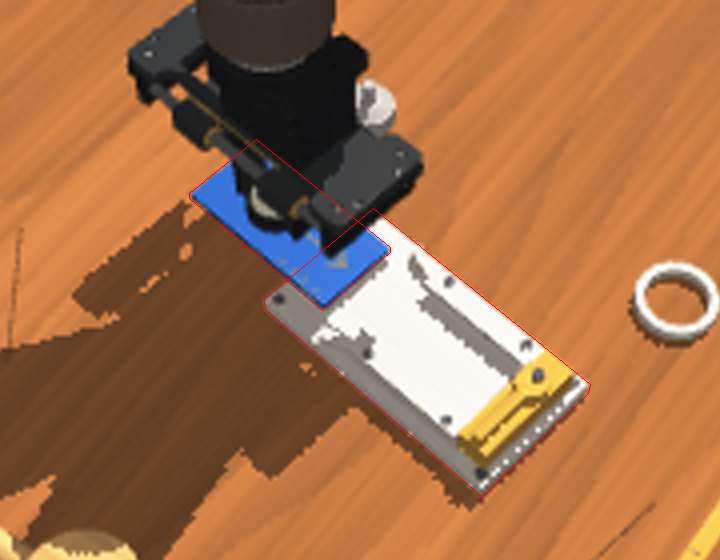

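The overlay fits well: the red bed outline follows the cradle, and the compass nose edge at crop (357,277) sits in line with the slot. I'll lower it onto the bed and slide it in.

```bash
python3 - <<'E'
from c import *
print(env.move_straight(P(-.14,.0150,.0005),rate=.02,force_limit=2.5));st("bed")
z=env.read_state()["position"][2]+.0007
env.move_straight(P(-.138,z,.0005),rate=.03)
for s in(-.11,-.09,-.06,-.03,-.019):
    h=env.move_straight(P(s,z,.0005),rate=.05,force_limit=8);st(f"{s} {h}")
    if h:break
E
```

```text
True
bed 9.66 s,l,z mm [-139.8    0.4   18.3] yaw [-180.     0.   -97.5] F along,lat,z [-2.1 -0.4  5.4] 0.453 32.1
-0.11 False 10.62 s,l,z mm [-110.3    0.4   18.8] yaw [179.9  -0.  -97.6] F along,lat,z [-0.1 -1.1 -1.1] 0.454 30.6
-0.09 False 11.17 s,l,z mm [-90.1   0.5  18.8] yaw [179.9   0.  -97.6] F along,lat,z [-0.4 -0.7 -0.5] 0.453 30.6
-0.06 False 11.92 s,l,z mm [-60.4   0.4  18.8] yaw [179.9  -0.  -97.6] F along,lat,z [-0.3  0.2 -0.8] 0.448 30.6
-0.03 False 12.67 s,l,z mm [-30.4   0.4  18.8] yaw [179.9  -0.  -97.6] F along,lat,z [-0.7  0.4 -0.4] 0.448 30.6
-0.019 False 13.03 s,l,z mm [-18.7   0.5  19. ] yaw [180.    0.  -97.6] F along,lat,z [-0.1 -0.3 -1.3] 0.449 30.6
```

```bash
python3 - <<'E'
from c import *
z=env.read_state()["position"][2]
print(env.move_straight(P(-.008,z,.0005),rate=.015,force_limit=4));st("fence")
s=(env.read_state()["position"][:2]-C)@u
print(env.move_straight(P(s,z-.004,.0005),rate=.01,force_limit=6));st("down");env.dwell(.3);st("settled")
E
```

```text
True
fence 13.45 s,l,z mm [-16.1   0.4  18.6] yaw [179.8  -0.  -97.6] F along,lat,z [-0.8  0.3  2.6] 0.45 32.0
True
down 13.66 s,l,z mm [-16.    0.4  18.6] yaw [179.8  -0.  -97.6] F along,lat,z [-1.7 -0.2  4.2] 0.446 32.6
settled 13.96 s,l,z mm [-16.1   0.4  18.5] yaw [179.8  -0.  -97.6] F along,lat,z [-1.6  0.6  5.5] 0.451 33.3
```

```bash
python3 - <<'E'
from c import *
p=env.read_state()["position"];s=(p[:2]-C)@u;z=p[2]
for i in range(30):
    f=np.mean([ (env.dwell(.03),env.read_state()["force"])[1] for _ in range(3)],0);fa,fz=-f[:2]@u,f[2]
    if i%2==0: st(f"{i} set {s*1e3:.2f} {z*1e3:.2f}")
    if abs(fa-10)<1.5 and abs(fz-9.5)<1.5: break
    s+=np.clip((10-fa)*.00005,-.0004,.0004);z-=np.clip((9.5-fz)*.00005,-.0003,.0003)
    env.move_straight(P(s,z,.0005),rate=.02)
env.dwell(.5);st("hold");env.dwell(.7);st("hold2")
E
```

```text
0 set -16.08 18.51 14.06 s,l,z mm [-16.1   0.4  18.5] yaw [179.8  -0.  -97.6] F along,lat,z [-2.1  0.6  5.7] 0.451 33.3
2 set -15.34 18.13 14.76 s,l,z mm [-16.    0.4  18.6] yaw [179.6  -0.  -97.6] F along,lat,z [-4.2  0.6  6.3] 0.448 34.5
4 set -14.76 17.90 15.46 s,l,z mm [-16.    0.4  18.6] yaw [179.6  -0.  -97.6] F along,lat,z [-4.8  0.4  9.5] 0.446 35.8
6 set -14.34 17.93 16.16 s,l,z mm [-16.    0.4  18.6] yaw [179.5  -0.  -97.6] F along,lat,z [-5.6  2.1  9.7] 0.45 36.2
8 set -13.99 18.01 16.86 s,l,z mm [-16.    0.4  18.7] yaw [179.5  -0.  -97.6] F along,lat,z [-7.7  1.4 11.1] 0.447 36.4
10 set -13.71 18.13 17.56 s,l,z mm [-16.    0.4  18.7] yaw [179.5  -0.  -97.6] F along,lat,z [-7.5  1.2  9.7] 0.45 36.5
12 set -13.46 18.22 18.26 s,l,z mm [-16.    0.3  18.8] yaw [179.4  -0.  -97.6] F along,lat,z [-8.5  1.5 10.1] 0.453 36.6
14 set -13.25 18.33 18.96 s,l,z mm [-16.    0.3  18.8] yaw [179.4  -0.  -97.6] F along,lat,z [-8.5  0.8 11.2] 0.45 36.6
16 set -13.07 18.45 19.66 s,l,z mm [-16.    0.3  18.8] yaw [ 1.794e+02 -1.000e-01 -9.760e+01] F along,lat,z [-8.9  2.2 10.5] 0.446 36.6
hold 20.51 s,l,z mm [-16.    0.3  18.9] yaw [ 1.794e+02 -1.000e-01 -9.760e+01] F along,lat,z [-7.8  1.1 10.4] 0.444 36.6
hold2 21.21 s,l,z mm [-16.    0.3  18.8] yaw [179.4  -0.  -97.6] F along,lat,z [-8.5  2.5 11. ] 0.447 36.6
```

The reading has settled, but bed friction could be carrying some of the forward force. I'll unload the downward push, check that the fence alone stops the compass, then press again, forward first and then down.

```bash
cat > press.py <<'E'
from c import *
def servo(s,z,ta,tz,n):
    for i in range(n):
        f=np.mean([(env.dwell(.03),env.read_state()["force"])[1] for _ in range(3)],0);fa,fz=-f[:2]@u,f[2]
        if abs(fa-ta)<1 and abs(fz-tz)<1: break
        s+=np.clip((ta-fa)*.00012,-.0006,.0006);z-=np.clip((tz-fz)*.00005,-.0003,.0003)
        env.move_straight(P(s,z,.0005),rate=.03)
    st(f"servo {i} set {s*1e3:.2f} {z*1e3:.2f}")
    return s,z
E
python3 - <<'E'
from press import *
s,z=servo(-.0129,.0185,11,0,14)
s,z=servo(s,z,12,10,14)
env.dwell(.5);st("hold")
o=[]
for n in("scene","top"):
    f=env.grab_frame(n);c=proj(f,P(.02,.02))[0].astype(int)
    o.append(cv2.resize(f["image"][c[1]-45:c[1]+45,c[0]-45:c[0]+45],(400,400),interpolation=cv2.INTER_CUBIC))
cv2.imwrite("pics/home.png",cv2.hconcat(o))
E
```

```text
servo 13 set -9.02 22.21 26.11 s,l,z mm [-15.8   0.3  19.8] yaw [ 1.789e+02 -1.000e-01 -9.770e+01] F along,lat,z [-9.5  3.6  3.1] 0.451 33.0
servo 9 set -8.80 20.98 29.36 s,l,z mm [-15.9   0.3  19.6] yaw [ 1.789e+02 -1.000e-01 -9.770e+01] F along,lat,z [-13.3   3.6   8.8] 0.447 36.3
hold 29.86 s,l,z mm [-15.9   0.3  19.6] yaw [ 1.788e+02 -1.000e-01 -9.770e+01] F along,lat,z [-13.3   2.9   8.7] 0.451 36.3
```

View pics/home.png

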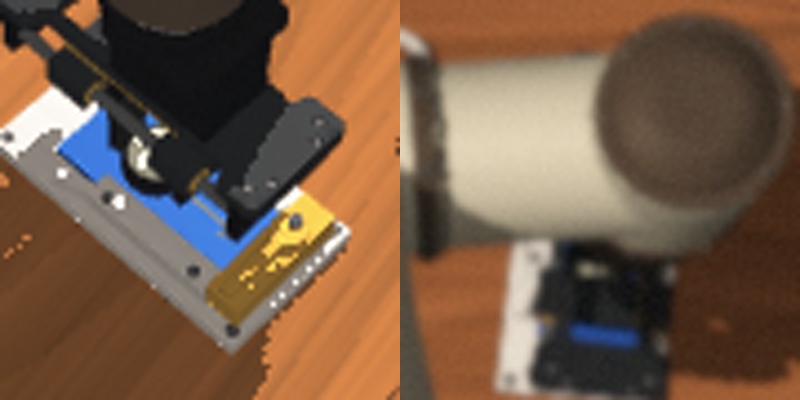

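The compass nose sits against the brass fence (scene crop near (240,245)) and doesn't move forward when the down force is removed, so it is home. The tool has crept about 1.2° out of level because each move kept the measured orientation. I'll ramp it back to level while holding the forces.

```bash
python3 - <<'E'
from press import *
s,z=-.0088,.02098
for i in range(16):
    q=env.read_state();f=np.mean([(env.dwell(.03),env.read_state()["force"])[1] for _ in range(2)],0);fa,fz=-f[:2]@u,f[2]
    r=min(180,178.8+.2*(i+1))
    if r==180 and abs(fa-11)<1.5 and abs(fz-10)<1.5 and abs(q["tool_rot"][0])>179.3: break
    s+=np.clip((11-fa)*.00012,-.0006,.0006);z-=np.clip((10-fz)*.0001,-.0004,.0004)
    env.move_straight(P(s,z,.0005),rotation=[r,0,A-90],rate=.03)
    if i%2==0: st(f"{i} set {s*1e3:.2f} {z*1e3:.2f}")
    if env.read_state()["clock"]>38: break
env.dwell(.5);st("hold")
E
```

```text
0 set -9.00 20.88 30.27 s,l,z mm [-15.8   0.3  20.3] yaw [178.2  -0.  -97.6] F along,lat,z [-14.3   3.1  12.1] 0.449 38.5
2 set -9.48 21.04 30.91 s,l,z mm [-15.9   0.3  19.9] yaw [178.6  -0.  -97.6] F along,lat,z [-11.6   3.4   8.6] 0.45 35.9
4 set -9.46 20.76 31.54 s,l,z mm [-15.9   0.3  19.4] yaw [179.   -0.  -97.6] F along,lat,z [-10.9   2.8   8.4] 0.45 35.5
6 set -9.53 20.38 32.17 s,l,z mm [-15.9   0.3  19.1] yaw [179.2  -0.  -97.6] F along,lat,z [-11.2   3.7   9. ] 0.454 35.8
8 set -9.68 20.15 32.81 s,l,z mm [-15.9   0.3  19.1] yaw [179.3  -0.  -97.6] F along,lat,z [-11.7   3.    8.8] 0.45 36.2
10 set -9.83 19.99 33.44 s,l,z mm [-15.9   0.3  19. ] yaw [179.3  -0.  -97.6] F along,lat,z [-11.9   2.    9.6] 0.453 36.3
12 set -9.93 19.93 34.08 s,l,z mm [-15.9   0.3  19. ] yaw [179.3  -0.  -97.6] F along,lat,z [-11.1   2.8  10.2] 0.455 36.3
14 set -10.13 19.82 34.71 s,l,z mm [-15.9   0.3  19. ] yaw [179.3  -0.  -97.6] F along,lat,z [-11.4   2.6   9.5] 0.45 36.3
hold 35.27 s,l,z mm [-15.9   0.3  19. ] yaw [179.3  -0.  -97.6] F along,lat,z [-11.8   2.6   9.8] 0.45 36.3
```

```bash
python3 -c "
from workcell import env
print(env.close_job())"
```

```text
the job is handed in; nothing more can be done
None
```

I handed the job in with the compass still gripped, its nose home against the brass fence, pushing about 12 N forward and 10 N down (wrist-force readings) with the tool within 0.7° of level; no verdict came back.

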